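Scoop two fossil teeth into the narrow bay of the finds tray

TASK

Pick up the little metal scoop by its wooden handle, scoop up both fossil teeth together from the wide bay of the sorting tray, and tip them from low down into the empty narrow bay of the same tray. Do not touch the teeth with the gripper. Then set the scoop down flat on the bare table outside the tray and let go.

Things in the scene. Friction and masses are not known exactly. Their poses are not given: they have to be found in the camera images.
- scoop: Loose metal scoop (mm), 200 g, flat on the table. Origin: centre of the pan's underside, z up. Pan 90 (x) by 96 (y), floor 2.5, inside width 92; side walls 18 high at front, 32 behind and at the back. Open straight lip at x = -45, towards the robot. Wooden bar handle along x on a strap over the back wall: 80 long, 18 wide, 20 tall, centre (45, 0, 78): pinch across y from above.
- tray: Grey tray (mm) fixed, 258 (x) by 308 (y) by 36 high. Origin: centre of underside; x away from the robot, y left, z up; yaw within 14 deg. Floor and walls 4 thick. Inside x -125 to 125. Wide bay y -150 to 26, narrow empty bay y 30 to 150, divider 36 high. The teeth lie at x below 10: draw the scoop from behind them towards the wall at x = -125 and they ride up over its lip.
- tooth_1: Loose yellow-brown fossil molar, 34 long (x) by 27 (y) by 18 mm high, 20 to 40 g, smooth and rounded (friction about 0.25; slides off a metal pan tilted 17 deg). Lies on its side in the wide bay; origin under its middle, on the floor it lies on; lumpy crown to -x, two short darker roots to +x. May roll over when scooped.
- tooth_2: The second fossil molar, the same shape and size, lying 25 to 45 mm to the left (y) of the first in the wide bay.
Things that resemble listed ones, but are neither listed nor needed, are in the scene too. Leave any green or purple look-alike of the tooth_1 alone. What is shaped like the scoop but blue is not meant.

How it is judged:
On the way, in this order (a step that is already met when the one before it is completed fails the run):
1. both teeth lie in the scoop, lifted clear of the tray floor (x of tooth_1 in the frame of scoop between -0.05 and 0.046 m and y of tooth_1 in the frame of scoop between -0.048 and 0.048 m and z of tooth_1 in the frame of scoop between -0.005 and 0.045 m and x of tooth_2 in the frame of scoop between -0.05 and 0.046 m and y of tooth_2 in the frame of scoop between -0.048 and 0.048 m and z of tooth_2 in the frame of scoop between -0.005 and 0.045 m and height (world z) of scoop above 0.035 m), for 0.2 s.
2. both teeth lie in the narrow bay (x of tooth_1 in the frame of tray between -0.125 and 0.125 m and y of tooth_1 in the frame of tray between 0.03 and 0.15 m and z of tooth_1 in the frame of tray between -0.005 and 0.034 m and x of tooth_2 in the frame of tray between -0.125 and 0.125 m and y of tooth_2 in the frame of tray between 0.03 and 0.15 m and z of tooth_2 in the frame of tray between -0.005 and 0.034 m), for 0.2 s.
At the end, for the whole second after the job is handed in: Both teeth lie at rest inside the narrow bay of the tray, below its rim, and the scoop stands right way up on the table outside the tray (underside within 10 mm of the table, within 10 degrees of level), released and at rest (all of step 2 and linear speed of each of tooth_1, tooth_2, scoop below 0.03 m/s and height (world z) of scoop below 0.01 m and angle between scoop's own z axis and vertical below 0.17 rad and (y of scoop in the frame of tray above 0.16 m or y of scoop in the frame of tray below -0.16 m or x of scoop in the frame of tray above 0.135 m or x of scoop in the frame of tray below -0.135 m)); the robot touches nothing.
It fails at once if the robot itself touches a tooth (contact force between any of tooth_1, tooth_2 and the fingers above 0.3 N or contact force between any of tooth_1, tooth_2 and the arm above 0.3 N).
It fails at once if a tooth is flung or dropped from high up (faster than 1.5 m/s) (linear speed of any of tooth_1, tooth_2 above 1.5 m/s).
It also fails if it takes over 64 s, if anything falls off the work surface, if the arm or the gripper's body presses on something with over 40 N, if the wrist force passes 120 N, or if a joint passes its speed limit or range.

ROBOT

A 7-joint arm with a two-finger parallel gripper is mounted at the origin on the work surface. World frame = base frame: x ahead of the robot, y to its left, z up, the work surface at z = 0. Lengths are in m, angles in rad, forces in N, time in s.
With the tool pointing down it reaches from about 0.425 to 0.875 m from the base axis. Payload 4.7 kg.
Tool frame: the origin (TCP) lies midway between the tips of the shut fingers; the grasp point (between the pads) lies robot.grip_point_offset behind it (robot.grip_point_offset is the distance from the TCP to the grasp point, in m); z points along the fingers, y is the line along which they close (so a half turn about z gives the same grasp; the last joint's range is limited). The gripper opens to 85 mm and grips with 20 to 120 N. Pads are 22 mm wide; open, the fingers measure 114 mm over their backs; the gripper's body (76 mm by 85 mm) begins 54 mm behind the grasp point. The pads swing forward as they close: fully open they stand 13 mm farther back than shut.
Start: joints at [1.157, 0.321, -0.07, 1.45, 0.023, 1.371, -0.057], TCP at [0.27, -0.591, 0.231] pointing down, gripper open.
Joint ranges: [-2.86, 2.86], [-0.3, 2.09], [-1.38, 1.24], [0.06, 2.45], [-1.56, 4.7], [0.09, 2.05], [-2.69, 2.69]. Speed limits (rad/s): [2.57, 2.57, 3.14, 3.14, 3.14, 3.14, 3.14].

INTERFACE

Orientations are given as a unit quaternion [w, x, y, z].
In Python, from bench import robot, cams, close_job gives the robot as it stands.
- The arm moves only by the shell command python3 -m pendant 'ROWS' [OPENING]. ROWS is JSON, one flat list of numbers, 4 for each row, row after row: the shift along the tool's x, y, z each as a share of 400 mm, from -1 to 1, then the turn about the tool's z as a share of pi/2 rad, from -1 to 1. In form: [x, y, z, spin, x, y, z, spin, ...]. A call has 1 to 8 rows; each row is the pose to reach, as a shift and turn from the pose commanded when the call began, along the tool's axes at that moment; what a row does not reach only later rows make up. A row lasts 1/10 s, in which the tool goes at most 50 mm and 8.59 degrees, less where a joint would pass 70% of its speed; a pose out of reach is approached as far as the arm can. A call with a number of a shift or a turn outside -1 to 1 is refused whole. A call with a gripper value outside its range is refused whole. OPENING is the closure, from 0 (fully open) to 1 (shut), set as the call begins (- or left out, the last holds). The fingers move at their own pace and stop on an object; the grip force is fixed at half the most. Time passes only in rows, so rows that repeat a pose let the fingers close. It gives the time, the measured TCP pose, the force, the opening and the grip force at its end, in the units of the state.
- robot.get_state(): the state, without advancing time (a new reading comes with each control period).
- cams.read_camera(name): name is "scene" or "side" or "wrist"; returns a dict with "frame" (420x560x3 uint8, red, green, blue), "range_z" (420x560 float32, m along the optical axis (not along the pixel's ray), 0 where there is no reading), "fov_y" (degrees; the focal length in pixels is half the picture's height over the tangent of half this angle, whatever the lens; pixels are square), "cx", "cy" (the principal point, pixels), "R" (3x3) and "t" (3): a world point X has camera coordinates R X + t. Camera axes: x right, y down, z forward; pixel columns grow to the right and rows downward; lengths in m; the calibration is good to about 2 mm. A picture is of the moment at which its call begins.
- close_job(): hands the job in; it is judged then, once.
The state is a dict: "t": time; "q": joint angles; "joint_velocities": joint speeds; "joint_torque": joint torques, N m; "position": TCP position; "eef_rot": TCP orientation; "contact_force": force on the tool from outside, world axes, zero at the start; "torque": the same for the moment, N m; "opening": finger opening in m; "finger_force": force on a finger pad.
Only numpy, scipy, OpenCV 4.12 (cv2) and the standard library are available. Lean on these libraries where they do the work, as an engineer would, in place of code of your own. Each camera call takes 0.05 s, during which the arm holds its last target. There are 200 camera calls.

## Working session

There is one attempt and no reset: what is moved stays moved. The work goes in short steps, Python scripts to look and compute and a shell command to move; the robot and the scene stay as the last step left them, time stands still between calls to the robot, and variables do not carry over. Pictures are saved under pics/ and viewed, at most 13 in all, crops included, and the job is handed in when it is done.

```bash
ls; mkdir -p pics; python3 - <<'E'
from bench import robot,cams
import cv2,numpy as np
print(robot.get_state(), robot.grip_point_offset)
ims=[]
for n in ["scene","side","wrist"]:
    c=cams.read_camera(n); np.savez(f"{n}0.npz",**c)
    print(n,c["fov_y"],c["cx"],c["cy"],c["R"].round(3).tolist(),c["t"].round(3).tolist())
    cv2.imwrite(f"pics/{n}0.png",c["frame"][:,:,::-1])
E
```

```text
pics
{'t': 0.0, 'q': array([ 1.15710483,  0.32180514, -0.07006953,  1.45166474,  0.02261974,
        1.37075666, -0.05685355]), 'joint_velocities': array([-5.51274050e-04,  2.31660568e-04,  9.33973185e-05,  4.42452936e-04,
       -1.60773763e-03, -3.28450128e-04, -1.33682788e-03]), 'joint_torque': array([ 2.40154131e-04, -4.93585110e+01, -3.82364681e-01, -3.14341056e+01,
        1.26674917e-02,  1.11714599e-02, -5.07222262e-05]), 'position': array([ 0.26938675, -0.59098036,  0.23024011]), 'eef_rot': array([-8.87957588e-04,  9.77203934e-01,  2.12300774e-01, -2.54290074e-04]), 'contact_force': array([ 0.54967798,  0.06719541, -0.55923728]), 'torque': array([ 0.02341091,  0.0259693 , -0.03271171]), 'finger_force': 0.0, 'opening': 0.08520780993532676} 0.0187
scene 45.36901838953411 273.56848656619496 209.40324661086515 [[0.295, 0.956, 0.006], [0.746, -0.226, -0.626], [-0.597, 0.189, -0.779]] [-0.147, -0.316, 1.564]
side 56.79931019357767 283.61082612305205 204.8890269676679 [[0.991, -0.133, -0.014], [-0.086, -0.552, -0.829], [0.102, 0.823, -0.558]] [-0.454, 0.074, 0.767]
wrist 59.805280890502 275.9611708014455 209.5022273703713 [[0.415, -0.91, -0.002], [-0.872, -0.399, 0.284], [-0.259, -0.116, -0.959]] [-0.649, -0.039, 0.379]
```

View pics/scene0.png

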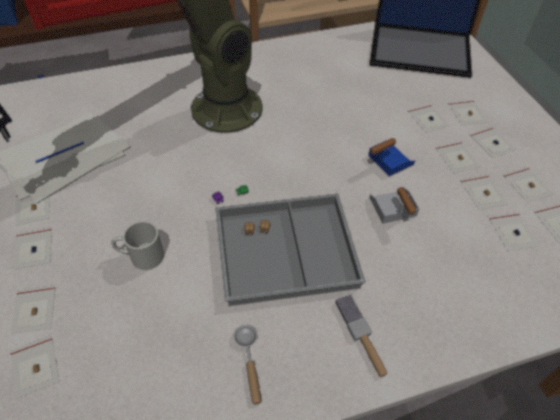

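View pics/side0.png

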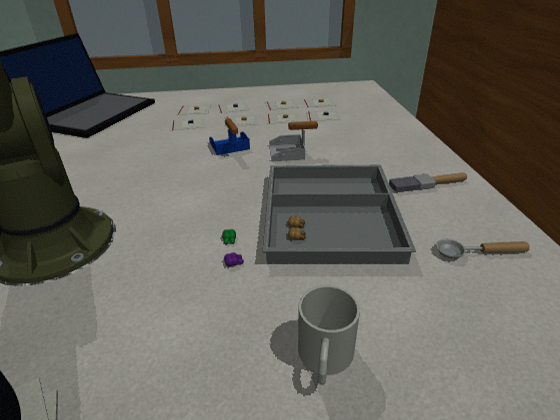

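The scene view shows the metal scoop at about (392,206), with its handle at (407,202). The blue look-alike is at (390,155), and the spatula (360,335) and spoon (248,360) have a different shape. The brown teeth are at (249,228) and (265,226) in the tray's wide bay. The green (242,189) and purple (217,197) look-alikes lie outside the tray. In the side view the scoop is at (290,145) and the teeth at (296,222) and (296,234).

```bash
cat > h.py <<'E'
import numpy as np,cv2
def cloud(c):
    z=c["range_z"];H,W=z.shape;f=H/2/np.tan(np.radians(float(c["fov_y"]))/2)
    v,u=np.mgrid[:H,:W]
    P=np.stack([(u+0.-c["cx"])/f*z,(v-c["cy"])/f*z,z],-1)
    X=(P-c["t"])@c["R"]; X[z==0]=np.nan
    return X
def brown(c):
    h=cv2.cvtColor(c["frame"],cv2.COLOR_RGB2HSV)
    return (h[...,0]>4)&(h[...,0]<22)&(h[...,1]>110)&(h[...,2]>40)
def comps(c,zmin=-.05,zmax=.2,amin=15):
    X=cloud(c);m=brown(c).astype(np.uint8)
    n,l,s,ce=cv2.connectedComponentsWithStats(m)
    for i in range(1,n):
        if s[i,4]<amin: continue
        p=X[(l==i)]; p=p[~np.isnan(p[:,0])]
        if len(p)==0 or not(.2<np.median(p[:,0])<1.1): continue
        q=p[:,:2]-np.median(p[:,:2],0); w,V=np.linalg.eigh(q.T@q/len(q)); d=V[:,1]*np.sign(V[0,1])
        print(ce[i].round(),s[i,4],"med",np.median(p,0).round(4),"lo",np.percentile(p,3,0).round(4),"hi",np.percentile(p,97,0).round(4),"ang",np.degrees(np.arctan2(d[1],d[0])).round(1),"sd",np.sqrt(w).round(4))
E
python3 - <<'E'
from h import *
for n in ["scene","side"]:
    c=dict(np.load(n+"0.npz"));print(n);comps(c)
    X=cloud(c)
    # tray rim points
    m=(abs(X[...,2]-.036)<.006)&(X[...,0]>.35)&(X[...,0]<.9)&(abs(X[...,1]+.1)<.4)
    nn,l,s,ce=cv2.connectedComponentsWithStats(m.astype(np.uint8),connectivity=8)
    i=1+np.argmax(s[1:,4]); p=X[l==i]
    r=cv2.minAreaRect((p[:,:2]*1000).astype(np.float32)); print("tray",s[i],r)
    a,b=[(130,200,360,430),(100,170,255,330)][n=="side"][:2],0
    y0,y1,x0,x1=[(130,230,360,430),(100,170,200,330)][n=="side"]
    im=c["frame"][y0:y1,x0:x1,::-1]
    k=cv2.resize(im,None,fx=5,fy=5,interpolation=cv2.INTER_CUBIC)
    cv2.imwrite(f"pics/{n}_crop.png",cv2.convertScaleAbs(k,alpha=1.4))
c=np.load("scene0.npz");X=cloud(c)
for (u,v) in [(375,195),(380,205),(385,218),(392,208),(400,215)]: print(u,v,X[v,u].round(3))
E
```

```text
scene
[382. 146.] 121 med [0.3716 0.3409 0.0845] lo [0.3592 0.3125 0.0774] hi [0.3811 0.3766 0.0901] ang -75.3 sd [0.0035 0.0207]
[406. 201.] 169 med [0.5643 0.3167 0.0859] lo [0.5277 0.3108 0.0787] hi [0.5939 0.3251 0.0893] ang -1.9 sd [0.0043 0.0209]
[552. 384.] 312 med [ 0.9123  0.8656 -0.68  ] lo [ 0.8911  0.861  -0.7373] hi [ 0.9365  0.8799 -0.6032] ang 7.6 sd [0.0052 0.0143]
tray [ 215  194  151  108 1968] ((562.4786376953125, 11.116592407226562), (319.6250915527344, 273.2725524902344), 81.63983154296875)
side
[230.  46.] 4641 med [ 0.4052  1.6716 -0.0297] lo [-0.318   1.6592 -0.0758] hi [1.0645 1.6852 0.2182] ang -0.0 sd [0.0135 0.4251]
[231. 126.] 107 med [0.3639 0.3249 0.0853] lo [0.3505 0.3088 0.0729] hi [0.3776 0.3714 0.0892] ang -75.0 sd [0.0049 0.0228]
[303. 125.] 193 med [0.5532 0.3132 0.0807] lo [0.5178 0.3089 0.0713] hi [0.5887 0.3197 0.0877] ang -1.9 sd [0.0025 0.0217]
[450. 178.] 211 med [0.8713 0.0948 0.0137] lo [0.8338 0.0909 0.0049] hi [0.9107 0.1009 0.0194] ang 2.9 sd [0.0025 0.0234]
[296. 228.] 302 med [ 0.4763 -0.0526  0.0169] lo [ 0.4617 -0.0715  0.0087] hi [ 0.4933 -0.0172  0.0222] ang 81.1 sd [0.0086 0.0211]
[506. 247.] 400 med [ 0.8489 -0.1601  0.0149] lo [ 0.8095 -0.1664  0.0064] hi [ 0.8869 -0.1517  0.0197] ang -6.7 sd [0.003  0.0239]
tray [ 263  164  153   88 2364] ((559.6887817382812, 11.351852416992188), (324.2542724609375, 268.6220397949219), 81.59819030761719)
375 195 [ 0.461  0.296 -0.001]
380 205 [0.5   0.291 0.004]
385 218 [0.555 0.276 0.022]
392 208 [0.519 0.317 0.005]
400 215 [0.56  0.315 0.026]
```

View pics/scene_crop.png

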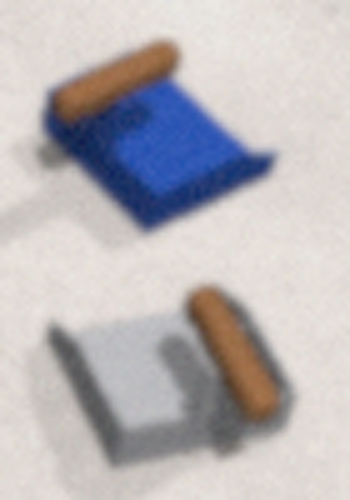

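The crop confirms the target: the lower, grey metal scoop with the brown bar handle at scene (406,201). The upper blue one is the decoy. Next I measure the teeth and work out the first move.

```bash
cat >> h.py <<'E'
T=np.array([.561,.0112]);YT=np.radians(-8.4)
def tr(p): # world->tray
    p=np.asarray(p)[...,:2]-T;c,s=np.cos(YT),np.sin(YT);return np.stack([c*p[...,0]+s*p[...,1],-s*p[...,0]+c*p[...,1]],-1)
def wo(x,y): c,s=np.cos(YT),np.sin(YT);return T+[c*x-s*y,s*x+c*y]
def rel(st,target,ang=None):
    """shares (x,y,z) tool axes, spin share so tool x points at world angle ang (deg)"""
    from scipy.spatial.transform import Rotation as Ro
    q=st["eef_rot"];R=Ro.from_quat([q[1],q[2],q[3],q[0]]).as_matrix()
    a=np.degrees(np.arctan2(R[1,0],R[0,0]))
    d=R.T@(np.array(target)-st["position"])
    print("tcp",st["position"].round(4),"xang",a.round(2),"tilt",np.degrees(np.arccos(-R[2,2])).round(2),"share",(d/.4).round(4),"spin",None if ang is None else round((((a-ang+180)%360)-180)/90,4))
def teeth(c):
    X=cloud(c);h=cv2.cvtColor(c["frame"],cv2.COLOR_RGB2HSV)
    m=(h[...,0]>4)&(h[...,0]<25)&(h[...,1]>80)&(abs(X[...,0]-.56)<.16)&(abs(X[...,1])<.17)&(X[...,2]<.08)
    v,u=np.where(m);p=X[m]
    _,l,ce=cv2.kmeans(np.float32(p[:,:2]),2,None,(3,50,1e-5),5,cv2.KMEANS_PP_CENTERS)
    for i in (0,1):
        k=l[:,0]==i;print("tooth px",u[k].mean().round(),v[k].mean().round(),k.sum(),"world",p[k].mean(0).round(4),"tray lo/mean/hi",tr(p[k]).min(0).round(3),tr(p[k]).mean(0).round(3),tr(p[k]).max(0).round(3),"zmax",p[k][:,2].max().round(3))
E
python3 - <<'E'
from h import *
from bench import robot
for n in ["scene","side"]: teeth(dict(np.load(n+"0.npz")))
s=robot.get_state()
rel(s,[.556,.315,.23],-2);rel(s,[.556,.315,.23],178)
E
```

```text
tooth px 265.0 226.0 83 world [ 0.4866 -0.0203  0.0173] tray lo/mean/hi [-0.084 -0.053] [-0.069 -0.042] [-0.054 -0.03 ] zmax 0.024
tooth px 249.0 228.0 86 world [ 0.4807 -0.059   0.0168] tray lo/mean/hi [-0.085 -0.092] [-0.069 -0.081] [-0.054 -0.07 ] zmax 0.024
tooth px 296.0 222.0 155 world [ 0.4798 -0.0257  0.0159] tray lo/mean/hi [-0.091 -0.058] [-0.075 -0.048] [-0.058 -0.033] zmax 0.023
tooth px 296.0 233.0 174 world [ 0.4742 -0.0639  0.0162] tray lo/mean/hi [-0.091 -0.096] [-0.075 -0.087] [-0.057 -0.072] zmax 0.023
tcp [ 0.2695 -0.5911  0.2305] xang 24.51 tilt 0.08 share [ 1.5916 -1.7638  0.0036] spin 0.2946
tcp [ 0.2695 -0.5911  0.2305] xang 24.51 tilt 0.08 share [ 1.5916 -1.7638  0.0036] spin -1.7054
```

```bash
python3 -m pendant '[1,-0.85,0,0.29,1,-0.85,0,0.29,1,-0.85,0,0.29,1,-0.85,0,0.29,1,-0.85,0,0.29,1,-0.85,0,0.29,1,-0.85,0,0.29,1,-0.85,0,0.29]' 0
python3 - <<'E'
from h import *
from bench import robot
s=robot.get_state();print(s["q"].round(2),s["t"]);rel(s,[.556,.315,.16],-2)
E
```

```text
t: 0.95
position: [0.4393, -0.2284, 0.2313]
eef_rot: [0.0, 1.0, -0.014, 0.0]
contact_force: [1.3, -0.6, 0.8]
opening: 0.0856
finger_force: 0.0
[ 0.74  0.   -0.32  1.82  0.    1.32 -1.17] 0.95
tcp [ 0.4393 -0.2284  0.2313] xang -1.6 tilt 0.02 share [ 0.2538 -1.3661  0.1776] spin 0.0045
```

```bash
python3 -m pendant '[0.25,-1,0,0,0.25,-1,0,0,0.25,-1,0,0,0.25,-1,0,0,0.25,-1,0,0,0.25,-1,0,0,0.25,-1,0,0,0.25,-1,0,0]'
python3 - <<'E'
from h import *
from bench import robot
s=robot.get_state();print(s["q"].round(2),s["t"]);rel(s,[.556,.315,.16],-2)
E
```

```text
t: 1.75
position: [0.5469, 0.1565, 0.2313]
eef_rot: [0.0, 1.0, -0.014, 0.0]
contact_force: [1.6, -1.4, -0.5]
opening: 0.0854
finger_force: 0.0
[ 0.28  0.21 -0.69  1.64  0.14  1.35 -2.03] 1.75
tcp [0.5469 0.1565 0.2313] xang -1.62 tilt 0.03 share [ 0.0116 -0.3969  0.178 ] spin 0.0042
```

```bash
python3 -m pendant '[0.01,-0.4,0,0,0.01,-0.4,0,0,0.01,-0.4,0,0,0.01,-0.4,0,0,0.01,-0.4,0,0]'
python3 - <<'E'
from h import *
from bench import robot,cams
s=robot.get_state();print(s["q"].round(2),s["t"]);rel(s,[.556,.315,.16],-2)
c=cams.read_camera("wrist");np.savez("w1.npz",**c);comps(c)
cv2.imwrite("pics/w1.png",c["frame"][:,:,::-1])
E
```

```text
t: 2.25
position: [0.5537, 0.3174, 0.2306]
eef_rot: [-0.0, 1.0, -0.011, -0.001]
contact_force: [2.1, 0.2, -0.2]
opening: 0.0852
finger_force: 0.0
[ 0.01  0.39 -0.75  1.46  0.26  1.4  -2.34] 2.25
tcp [0.5537 0.3174 0.2306] xang -1.3 tilt 0.11 share [0.0062 0.0061 0.1765] spin 0.0078
[272. 189.] 1838 med [0.5572 0.3201 0.0874] lo [0.5198 0.3123 0.0841] hi [0.591 0.328 0.089] ang -2.2 sd [0.0046 0.0217]
[ 19. 192.] 156 med [0.5414 0.58   0.0098] lo [0.5348 0.5769 0.0061] hi [0.5485 0.5849 0.0117] ang -0.2 sd [0.0025 0.0042]
[ 46. 309.] 115 med [0.4045 0.5807 0.0095] lo [0.3979 0.5777 0.0062] hi [0.4112 0.5854 0.0115] ang 3.3 sd [0.0025 0.0041]
[263. 376.] 944 med [0.3725 0.3296 0.084 ] lo [0.3651 0.3116 0.0747] hi [0.562  0.3665 0.303 ] ang -5.0 sd [0.0158 0.0349]
```

View pics/w1.png

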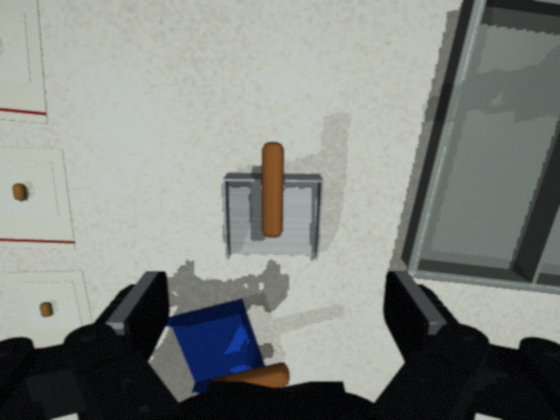

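The wrist view shows the handle centred at (272,189), the pan lip at row 257, and the blue decoy at (225,350), well clear. I'll go down and grip.

```bash
python3 -m pendant '[0.003,-0.007,0.1,0.01,0.003,-0.007,0.2,0.01,0.003,-0.007,0.3,0.01,0.003,-0.007,0.38,0.01,0.003,-0.007,0.425,0.01,0.003,-0.007,0.425,0.01]'
python3 -m pendant '[0,0,0,0,0,0,0,0,0,0,0,0,0,0,0,0,0,0,0,0,0,0,0,0,0,0,0,0,0,0,0,0]' 1
python3 - <<'E'
from h import *
from bench import robot,cams
s=robot.get_state();print(s["q"].round(2),s["t"],s["contact_force"]);rel(s,[.556,.315,.14],-2)
E
```

```text
t: 2.9
position: [0.5558, 0.3138, 0.0587]
eef_rot: [0.002, 1.0, -0.023, -0.002]
contact_force: [0.7, -0.2, -0.3]
opening: 0.0854
finger_force: 0.0
t: 3.7
position: [0.5573, 0.318, 0.0628]
eef_rot: [-0.0, 1.0, -0.022, 0.001]
contact_force: [-0.3, -0.2, 6.0]
opening: 0.0185
finger_force: 58.5
[-0.03  0.53 -0.69  1.64  0.37  1.11 -2.43] 3.7 [-0.32417314 -0.23604351  5.97017986]
tcp [0.5573 0.318  0.0628] xang -2.48 tilt 0.13 share [-0.0024  0.0075 -0.1931] spin -0.0054
```

```bash
python3 -m pendant '[0,0,-0.1,0,0,0,-0.2,0,0,0,-0.25,0]'
python3 - <<'E'
from h import *
from bench import robot,cams
s=robot.get_state();print(s["q"].round(2),s["t"],s["contact_force"],s["finger_force"]);w=wo(.067,-.064);print(w);rel(s,[*w,.16],-8.4)
E
```

```text
t: 4.0
position: [0.5572, 0.3183, 0.1644]
eef_rot: [-0.001, 1.0, -0.022, 0.001]
contact_force: [1.0, 0.7, -1.8]
opening: 0.0182
finger_force: 58.7
[ 0.    0.43 -0.73  1.54  0.3   1.28 -2.38] 4.0 [ 1.01496096  0.66431942 -1.76996152] 58.685471252538264
[ 0.61793193 -0.06190099]
tcp [0.5572 0.3183 0.1644] xang -2.47 tilt 0.2 share [0.1927 0.9432 0.0099] spin 0.0659
```

```bash
python3 -m pendant '[0.02,0.1,0,0.03,0.04,0.22,0,0.066,0.07,0.34,0,0.066,0.09,0.46,0,0.066,0.12,0.58,0,0.066,0.15,0.7,0,0.066,0.17,0.82,0,0.066,0.193,0.92,0,0.066]'
python3 -m pendant '[0,0.023,0,0,0,0.023,0,0,0,0.023,0,0]'
python3 - <<'E'
from h import *
from bench import robot,cams
s=robot.get_state();print(s["q"].round(2),s["t"],s["contact_force"],s["finger_force"]);w=wo(.067,-.064);rel(s,[*w,.0628+.02],-8.4)
for n in ["scene","side"]:
    c=cams.read_camera(n);teeth(c);comps(c)
    k=c["frame"][150:330,180:450] if n=="scene" else c["frame"][80:300,200:470]
    cv2.imwrite(f"pics/{n}1.png",cv2.resize(k,None,fx=2,fy=2)[:,:,::-1])
E
```

```text
t: 4.8
position: [0.6168, -0.0572, 0.1606]
eef_rot: [0.001, 0.997, -0.075, -0.001]
contact_force: [0.8, 1.6, -3.1]
opening: 0.0182
finger_force: 58.8
t: 5.1
position: [0.6158, -0.0608, 0.1609]
eef_rot: [-0.001, 0.997, -0.073, -0.001]
contact_force: [0.7, 0.8, -1.9]
opening: 0.0181
finger_force: 58.9
[ 0.52  0.35 -0.58  1.61  0.2   1.24 -1.81] 5.1 [ 0.6927969   0.7565307  -1.93764434] 58.85926830174867
tcp [ 0.6158 -0.0608  0.1609] xang -8.34 tilt 0.1 share [0.0059 0.0022 0.1952] spin 0.0007Traceback (most recent call last):
  File "<stdin>", line 5, in <module>
  File "h.py", line 37, in teeth
    k=l[:,0]==i;print("tooth px",u[k].mean().round(),v[k].mean().round(),k.sum(),"world",p[k].mean(0).round(4),"tray lo/mean/hi",tr(p[k]).min(0).round(3),tr(p[k]).mean(0).round(3),tr(p[k]).max(0).round(3),"zmax",p[k][:,2].max().round(3))
                                 ~^^^
IndexError: boolean index did not match indexed array along axis 0; size of axis is 1 but size of corresponding boolean axis is 2
```

```bash
python3 - <<'E'
from h import *
from bench import robot,cams
c=cams.read_camera("side");np.savez("s1.npz",**c)
k=c["frame"][80:300,200:470]
cv2.imwrite("pics/side1.png",cv2.resize(k,None,fx=2.7,fy=2.7,interpolation=cv2.INTER_CUBIC)[:,:,::-1])
teeth(c);comps(c)
E
```

```text
tooth px 296.0 222.0 157 world [ 0.4797 -0.0259  0.0159] tray lo/mean/hi [-0.091 -0.059] [-0.075 -0.049] [-0.058 -0.037] zmax 0.023
tooth px 296.0 233.0 173 world [ 0.4742 -0.0638  0.0163] tray lo/mean/hi [-0.091 -0.095] [-0.075 -0.087] [-0.057 -0.072] zmax 0.024
[231.  46.] 4648 med [ 0.4072  1.6715 -0.0296] lo [-0.3152  1.6586 -0.0758] hi [1.0643 1.6854 0.2181] ang 0.0 sd [0.0134 0.4257]
[231. 126.] 109 med [0.3637 0.3252 0.0855] lo [0.3505 0.309  0.0734] hi [0.3776 0.37   0.0891] ang -75.0 sd [0.005  0.0221]
[361. 154.] 200 med [ 0.5879 -0.063   0.1782] lo [ 0.5733 -0.0671  0.1674] hi [ 0.6029 -0.0557  0.1851] ang -9.2 sd [0.0025 0.0092]
[390. 152.] 133 med [ 0.6375 -0.0716  0.1813] lo [ 0.6278 -0.0741  0.171 ] hi [ 0.6471 -0.0651  0.1877] ang -9.8 sd [0.0024 0.006 ]
[450. 178.] 209 med [0.8717 0.0949 0.0139] lo [0.8339 0.0907 0.0045] hi [0.9108 0.1007 0.0191] ang 3.3 sd [0.0024 0.0235]
[296. 228.] 299 med [ 0.4759 -0.0535  0.0172] lo [ 0.4616 -0.0709  0.0084] hi [ 0.4921 -0.017   0.0223] ang 82.0 sd [0.0084 0.0211]
[505. 247.] 400 med [ 0.8489 -0.1602  0.015 ] lo [ 0.8091 -0.1662  0.0061] hi [ 0.8869 -0.152   0.0196] ang -6.9 sd [0.0031 0.024 ]
```

View pics/side1.png

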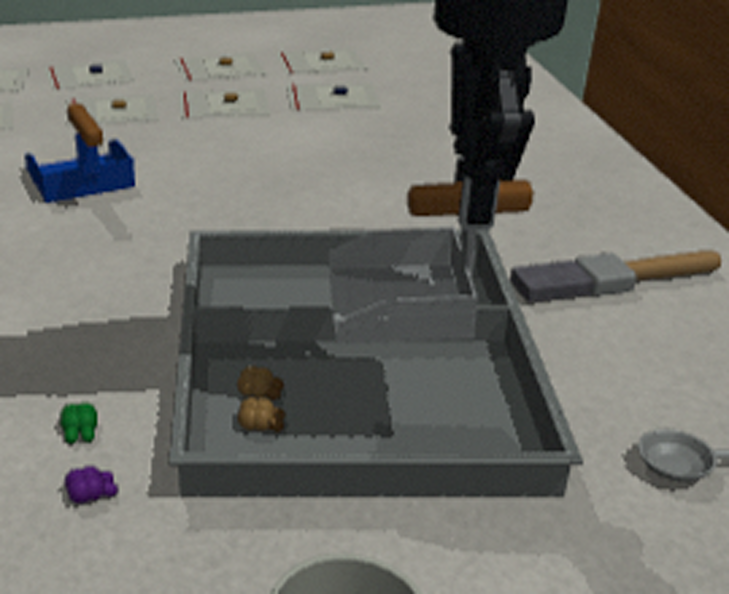

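```bash
python3 -m pendant '[0.005,0.002,0.1,0,0.005,0.002,0.18,0,0.005,0.002,0.215,0,0.005,0.002,0.225,0,0.005,0.002,0.23,0]'
python3 -m pendant '[0,0,0.005,0,0,0,0.005,0]'
python3 - <<'E'
from h import *
from bench import robot,cams
s=robot.get_state();print(s["t"],s["contact_force"]);w=wo(.067,-.064);rel(s,[*w,.0668],-8.4)
c=cams.read_camera("side");cv2.imwrite("pics/side2.png",cv2.resize(c["frame"][100:280,220:460],None,fx=2.7,fy=2.7,interpolation=cv2.INTER_CUBIC)[:,:,::-1]);comps(c)
E
```

```text
t: 5.7
position: [0.6187, -0.0628, 0.07]
eef_rot: [-0.0, 0.997, -0.073, 0.001]
contact_force: [1.0, -0.2, -1.7]
opening: 0.0184
finger_force: 58.9
t: 5.9
position: [0.6191, -0.0637, 0.0687]
eef_rot: [0.0, 0.997, -0.073, 0.001]
contact_force: [-0.3, 0.1, -1.7]
opening: 0.0183
finger_force: 58.9
5.9 [-0.31602051  0.11981092 -1.69262332]
tcp [ 0.6191 -0.0637  0.0687] xang -8.42 tilt 0.14 share [-0.0036 -0.0039  0.0047] spin -0.0003
[230.  46.] 4640 med [ 0.4062  1.6714 -0.0296] lo [-0.3171  1.659  -0.0753] hi [1.0632 1.6848 0.2174] ang -0.0 sd [0.0284 0.4251]
[231. 126.] 111 med [0.3636 0.3252 0.0852] lo [0.3499 0.3085 0.0734] hi [0.3775 0.3729 0.0888] ang -74.4 sd [0.0049 0.0232]
[450. 178.] 207 med [0.8723 0.0948 0.014 ] lo [0.8346 0.0904 0.0042] hi [0.9105 0.1003 0.0194] ang 3.2 sd [0.0024 0.0232]
[358. 198.] 187 med [ 0.5912 -0.0663  0.0879] lo [ 0.5766 -0.0706  0.0767] hi [ 0.6062 -0.0581  0.0936] ang -10.5 sd [0.0031 0.0095]
[386. 199.] 117 med [ 0.6415 -0.0751  0.0878] lo [ 0.6306 -0.0785  0.0767] hi [ 0.6519 -0.0677  0.0939] ang 50.1 sd [0.0054 0.0111]
[296. 228.] 307 med [ 0.4766 -0.0537  0.017 ] lo [ 0.4619 -0.0712  0.0084] hi [ 0.493  -0.0169  0.0222] ang 82.3 sd [0.0086 0.0212]
[505. 247.] 402 med [ 0.8488 -0.1602  0.015 ] lo [ 0.8095 -0.1663  0.0059] hi [ 0.8877 -0.1516  0.0198] ang -6.8 sd [0.0031 0.0241]
```

View pics/side2.png

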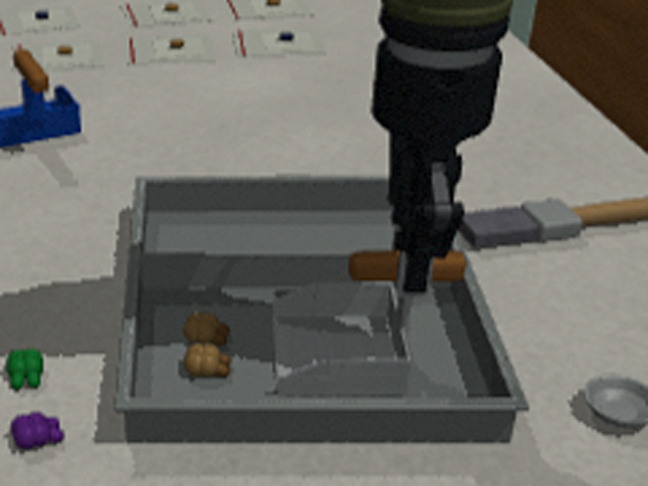

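```bash
python3 -m pendant '[0,0,0.004,0,0,0,0.008,0,-0.02,0,0.008,0,-0.05,0,0.008,0,-0.08,0,0.008,0,-0.11,0,0.008,0,-0.13,0,0.008,0,-0.13,0,0.008,0]'
python3 - <<'E'
from h import *
from bench import robot,cams
s=robot.get_state();print(s["t"],s["contact_force"]);print(tr(s["position"]));w=wo(-.025,-.064);rel(s,[*w,.0668],-8.4)
c=cams.read_camera("side");cv2.imwrite("pics/side3.png",cv2.resize(c["frame"][100:280,220:460],None,fx=2.7,fy=2.7,interpolation=cv2.INTER_CUBIC)[:,:,::-1]);teeth(c);comps(c)
E
```

```text
t: 6.75
position: [0.5683, -0.0563, 0.0667]
eef_rot: [0.001, 0.997, -0.073, 0.003]
contact_force: [1.0, -1.2, 8.9]
opening: 0.0186
finger_force: 60.1
6.75 [ 1.0342018  -1.22867426  8.85862785]
[ 0.01713359 -0.06572507]
tcp [ 0.5683 -0.0563  0.0667] xang -8.43 tilt 0.32 share [-0.1053 -0.0043 -0.0008] spin -0.0003
tooth px 286.0 228.0 321 world [ 0.4576 -0.0448  0.016 ] tray lo/mean/hi [-0.11  -0.097] [-0.094 -0.071] [-0.076 -0.036] zmax 0.023
tooth px 341.0 203.0 67 world [ 0.5598 -0.063   0.077 ] tray lo/mean/hi [-0.026 -0.077] [ 0.01  -0.074] [ 0.053 -0.069] zmax 0.08
[210.  48.] 3947 med [ 0.2384  1.6715 -0.0335] lo [-0.326   1.6587 -0.0756] hi [0.9055 1.685  0.2219] ang -0.2 sd [0.0567 0.3545]
[231. 126.] 108 med [0.3638 0.3261 0.0854] lo [0.3503 0.3084 0.0725] hi [0.3776 0.372  0.0889] ang -74.7 sd [0.0048 0.0226]
[450. 178.] 211 med [0.8717 0.0952 0.0138] lo [0.8336 0.0904 0.0043] hi [0.9105 0.1009 0.0193] ang 3.8 sd [0.0025 0.0237]
[331. 199.] 183 med [ 0.5408 -0.0587  0.0863] lo [ 0.5262 -0.0635  0.0745] hi [ 0.555  -0.0511  0.0922] ang -10.7 sd [0.0032 0.0091]
[358. 199.] 127 med [ 0.5902 -0.0682  0.0857] lo [ 0.5788 -0.0715  0.075 ] hi [ 0.6017 -0.0603  0.0928] ang 10.0 sd [0.0043 0.0071]
[286. 228.] 303 med [ 0.4572 -0.0525  0.017 ] lo [ 0.4423 -0.0697  0.0081] hi [ 0.4733 -0.0148  0.0226] ang 81.7 sd [0.0085 0.0212]
[505. 247.] 402 med [ 0.8492 -0.16    0.0148] lo [ 0.8091 -0.1661  0.006 ] hi [ 0.8876 -0.1516  0.0195] ang -6.9 sd [0.0031 0.0242]
```

```bash
python3 -m pendant '[-0.02,0,0,0,-0.04,0,0,0,-0.06,0,0,0,-0.08,0,0,0,-0.095,0,0,0,-0.105,0,0,0,-0.112,0,0,0,-0.112,0,0,0]'
python3 - <<'E'
from h import *
from bench import robot,cams
s=robot.get_state();print(s["t"],s["contact_force"]);print(tr(s["position"]))
c=cams.read_camera("side");cv2.imwrite("pics/side4.png",cv2.resize(c["frame"][120:270,240:440],None,fx=3.5,fy=3.5,interpolation=cv2.INTER_CUBIC)[:,:,::-1]);teeth(c);rel(s,s["position"])
E
```

```text
t: 7.6
position: [0.5254, -0.05, 0.0667]
eef_rot: [0.0, 0.997, -0.074, 0.004]
contact_force: [2.8, -0.5, 7.8]
opening: 0.0182
finger_force: 60.0
7.6 [ 2.79734535 -0.52993963  7.7709386 ]
[-0.02629531 -0.06576216]
tooth px 278.0 226.0 290 world [ 0.4413 -0.0405  0.0195] tray lo/mean/hi [-0.126 -0.111] [-0.111 -0.069] [-0.093 -0.037] zmax 0.033
tooth px 319.0 203.0 72 world [ 0.5199 -0.0531  0.0745] tray lo/mean/hi [-0.069 -0.077] [-0.031 -0.07 ] [0.025 0.028] zmax 0.08
tcp [ 0.5254 -0.05    0.0667] xang -8.44 tilt 0.43 share [0. 0. 0.] spin None
```

View pics/side4.png

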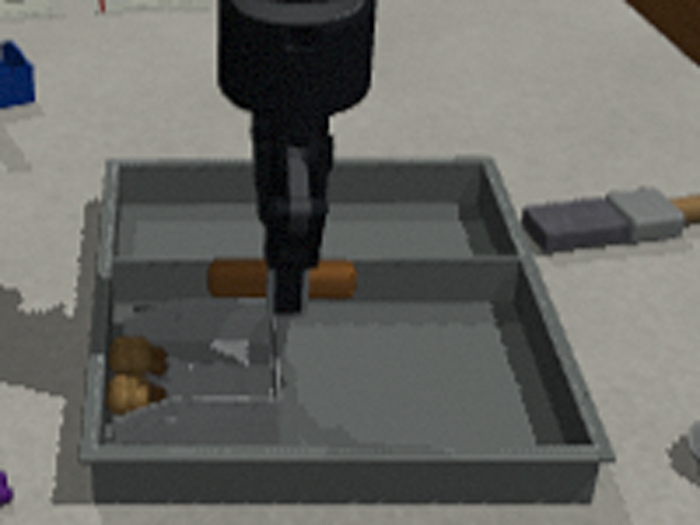

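```bash
python3 -m pendant '[-0.004,0,0,0,-0.008,0,0,0,-0.012,0,0,0,-0.012,0,0,0]'
python3 - <<'E'
from h import *
from bench import robot,cams
s=robot.get_state();print(s["t"],s["contact_force"]);print(tr(s["position"]))
c=cams.read_camera("side");teeth(c)
E
```

```text
t: 8.05
position: [0.5211, -0.0493, 0.0667]
eef_rot: [0.0, 0.997, -0.074, 0.004]
contact_force: [3.6, -0.1, 6.6]
opening: 0.0181
finger_force: 59.9
8.05 [ 3.6252231  -0.06661958  6.61272187]
[-0.0306544  -0.06567253]
tooth px 278.0 226.0 277 world [ 0.4415 -0.0397  0.0201] tray lo/mean/hi [-0.126 -0.112] [-0.111 -0.068] [-0.073 -0.039] zmax 0.079
tooth px 317.0 203.0 71 world [ 0.5165 -0.0523  0.0746] tray lo/mean/hi [-0.071 -0.076] [-0.035 -0.069] [0.02  0.028] zmax 0.08
```

```bash
python3 -m pendant '[-0.004,0,0,0,-0.008,0,0,0,-0.008,0,0,0]'; python3 -m pendant '[-0.004,0,0,0,-0.008,0,0,0,-0.008,0,0,0]'
```

```text
t: 8.4
position: [0.5194, -0.048, 0.067]
eef_rot: [-0.0, 0.997, -0.073, 0.006]
contact_force: [8.0, 0.2, 4.0]
opening: 0.0182
finger_force: 59.6
t: 8.7
position: [0.5184, -0.0472, 0.068]
eef_rot: [-0.001, 0.997, -0.073, 0.008]
contact_force: [11.1, 1.2, 5.1]
opening: 0.0186
finger_force: 59.8
```

```bash
python3 -m pendant '[0.006,0,0,0,0.012,0,-0.002,0,0.012,0,-0.01,0,0.012,0,-0.025,0,0.012,0,-0.04,0,0.012,0,-0.05,0,0.012,0,-0.05,0]'
python3 - <<'E'
from h import *
from bench import robot,cams
s=robot.get_state();print(s["t"],s["contact_force"]);print(tr(s["position"]),s["position"])
c=cams.read_camera("side");cv2.imwrite("pics/side5.png",cv2.resize(c["frame"][120:270,240:440],None,fx=3.5,fy=3.5,interpolation=cv2.INTER_CUBIC)[:,:,::-1]);teeth(c);comps(c)
E
```

```text
t: 9.4
position: [0.5155, -0.0489, 0.0843]
eef_rot: [0.0, 0.997, -0.074, -0.0]
contact_force: [1.1, 0.1, -2.3]
opening: 0.0182
finger_force: 58.9
9.4 [ 1.07522638  0.10822822 -2.27264963]
[-0.03619638 -0.06614618] [ 0.51552909 -0.0489489   0.08432709]
tooth px 278.0 228.0 115 world [ 0.4395 -0.0595  0.0309] tray lo/mean/hi [-0.123 -0.11 ] [-0.11  -0.088] [-0.09  -0.074] zmax 0.047
tooth px 281.0 217.0 153 world [ 0.4513 -0.0233  0.0282] tray lo/mean/hi [-0.121 -0.06 ] [-0.104 -0.05 ] [0.008 0.027] zmax 0.034
[350.  34.] 218 med [1.0658 1.6704 0.052 ] lo [ 0.8054  0.8164 -0.0702] hi [1.0786 1.6847 0.2662] ang 73.4 sd [0.0075 0.324 ]
[231. 126.] 111 med [0.3637 0.3255 0.0851] lo [0.35   0.3084 0.073 ] hi [0.3775 0.372  0.0889] ang -74.3 sd [0.0049 0.0228]
[450. 178.] 210 med [0.8718 0.095  0.0139] lo [0.8341 0.0903 0.0048] hi [0.9101 0.1012 0.0192] ang 3.3 sd [0.0026 0.0233]
[330. 190.] 125 med [ 0.5374 -0.0603  0.1059] lo [ 0.5266 -0.063   0.093 ] hi [ 0.5474 -0.051   0.1122] ang 74.2 sd [0.0061 0.016 ]
[302. 193.] 177 med [ 0.4872 -0.0516  0.1013] lo [ 0.4727 -0.0558  0.0889] hi [ 0.5016 -0.0438  0.1081] ang -7.0 sd [0.0078 0.009 ]
[279. 222.] 238 med [ 0.4431 -0.0318  0.0305] lo [ 0.4293 -0.0667  0.0229] hi [ 0.462  -0.0158  0.0342] ang 77.9 sd [0.0084 0.02  ]
[505. 247.] 402 med [ 0.8487 -0.1599  0.015 ] lo [ 0.8092 -0.1663  0.006 ] hi [ 0.887  -0.1516  0.0196] ang -6.9 sd [0.003  0.0241]
```

View pics/side5.png

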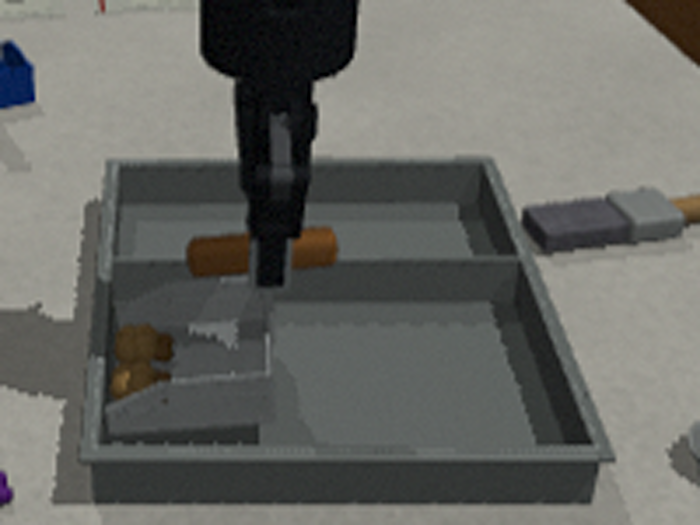

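Both teeth sit in the pan, now at crop (140,345) and (135,380). The scoop is about 5° lip-down, which is below the sliding angle. I'll lift further and move left gently.

```bash
python3 -m pendant '[0,0,-0.01,0,0.002,0,-0.03,0,0.003,0,-0.055,0,0.004,0,-0.08,0,0.004,0,-0.1,0,0.004,0,-0.11,0,0.004,0,-0.11,0,0.004,0,-0.11,0]'
python3 - <<'E'
from h import *
from bench import robot,cams
s=robot.get_state();print(s["t"],s["contact_force"]);print(tr(s["position"]),s["position"])
c=cams.read_camera("side");teeth(c);rel(s,[*wo(-.036,.09),.125],-8.4)
E
python3 -m pendant '[0,-0.01,0,0,0,-0.03,0,0,0,-0.055,0,0,0,-0.08,0,0,0,-0.105,0,0,0,-0.13,0,0,0,-0.155,0,0,0,-0.18,0,0]'
python3 -m pendant '[0,-0.025,0,0,0,-0.05,0,0,0,-0.08,0,0,0,-0.11,0,0,0,-0.14,0,0,0,-0.17,0,0,0,-0.19,0,0,0,-0.2,0,0]'
python3 - <<'E'
from h import *
from bench import robot,cams
s=robot.get_state();print(s["t"],s["contact_force"]);print(tr(s["position"]),s["position"])
rel(s,[*wo(-.036,.09),.125],-8.4)
for n in ("scene","side"):
  c=cams.read_camera(n)
  try: teeth(c);comps(c)
  except Exception as e: print(e)
  cv2.imwrite(f"pics/{n}6.png",cv2.resize(c["frame"][120:270,240:440] if n=="side" else c["frame"][150:310,190:390],None,fx=3.5,fy=3.5,interpolation=cv2.INTER_CUBIC)[:,:,::-1])
E
```

```text
t: 10.25
position: [0.5174, -0.0489, 0.128]
eef_rot: [0.0, 0.997, -0.074, -0.0]
contact_force: [-0.1, -0.6, -3.0]
opening: 0.0181
finger_force: 58.9
10.25 [-0.06494049 -0.60596203 -3.01129591]
[-0.0343707  -0.06585077] [ 0.51737834 -0.04892337  0.12796288]
tooth px 280.0 204.0 256 world [ 0.4463 -0.0398  0.0725] tray lo/mean/hi [-0.12  -0.099] [-0.106 -0.067] [-0.088 -0.04 ] zmax 0.078
tooth px 316.0 176.0 7 world [0.5595 0.1627 0.008 ] tray lo/mean/hi [-0.074  0.148] [-0.024  0.15 ] [0.031 0.151] zmax 0.016
tcp [ 0.5174 -0.0489  0.128 ] xang -8.43 tilt 0.02 share [-0.0043 -0.3896  0.0073] spin -0.0003
t: 11.1
position: [0.5282, 0.0233, 0.1281]
eef_rot: [0.0, 0.997, -0.073, -0.0]
contact_force: [-0.1, -0.5, -2.8]
opening: 0.0183
finger_force: 58.9
t: 11.9
position: [0.5399, 0.1028, 0.1281]
eef_rot: [-0.0, 0.997, -0.073, -0.0]
contact_force: [-0.5, 0.1, -2.6]
opening: 0.0182
finger_force: 58.9
11.9 [-0.45579506  0.06773799 -2.62819956]
[-0.03424146  0.08752026] [0.53991109 0.10278347 0.12810293]
tcp [0.5399 0.1028 0.1281] xang -8.35 tilt 0.02 share [-0.0044 -0.0062  0.0078] spin 0.000
[... 1062 characters left out ...]
o [0.3499 0.308  0.0728] hi [0.3775 0.371  0.0888] ang -74.6 sd [0.0049 0.0234]
[325. 135.] 96 med [0.56   0.0913 0.1489] lo [0.5502 0.0875 0.1389] hi [0.5709 0.0971 0.1561] ang -7.9 sd [0.0024 0.0065]
[302. 137.] 120 med [0.512  0.0995 0.1435] lo [0.4983 0.0956 0.1335] hi [0.5252 0.1056 0.151 ] ang -12.1 sd [0.0021 0.0085]
[281. 165.] 137 med [0.4676 0.1209 0.0739] lo [0.453  0.0864 0.0669] hi [0.4873 0.1347 0.0777] ang 72.8 sd [0.0081 0.019 ]
[450. 178.] 208 med [0.8718 0.0947 0.0143] lo [0.8332 0.0899 0.0048] hi [0.9102 0.1005 0.0191] ang 3.6 sd [0.0025 0.0234]
[506. 247.] 401 med [ 0.8495 -0.16    0.015 ] lo [ 0.8097 -0.1665  0.006 ] hi [ 0.8868 -0.1516  0.0197] ang -7.0 sd [0.003 0.024]
```

View pics/side6.png

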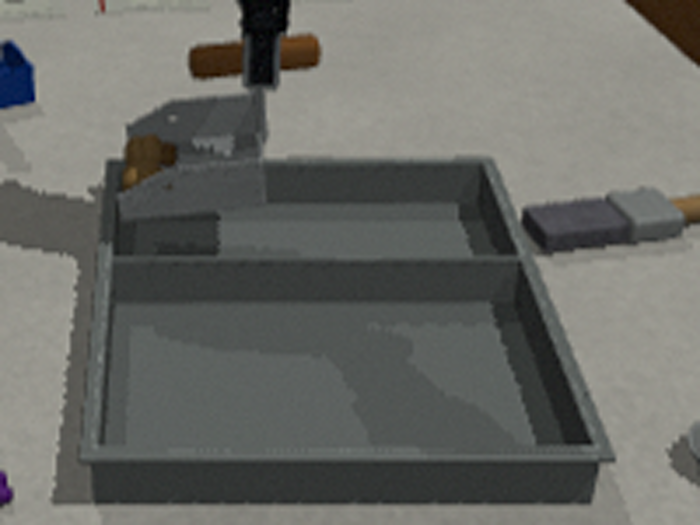

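```bash
python3 -m pendant '[0,-0.002,0.01,0,0,-0.006,0.03,0,0,-0.006,0.05,0,0,-0.006,0.07,0,0,-0.006,0.085,0,0,-0.006,0.09,0,0,-0.006,0.09,0]'
python3 -m pendant '[-0.01,0,0,0,-0.02,0,-0.005,0,-0.035,0,-0.01,0,-0.05,0,-0.017,0,-0.065,0,-0.023,0,-0.08,0,-0.03,0,-0.085,0,-0.03,0,-0.085,0,-0.03,0]'
python3 - <<'E'
from h import *
from bench import robot,cams
s=robot.get_state();print(s["t"],s["contact_force"]);print(tr(s["position"]),s["position"])
c=cams.read_camera("side")
try: teeth(c);comps(c)
except Exception as e: print(e)
cv2.imwrite("pics/side7.png",cv2.resize(c["frame"][120:270,240:440],None,fx=3.5,fy=3.5,interpolation=cv2.INTER_CUBIC)[:,:,::-1])
E
```

```text
t: 12.7
position: [0.54, 0.1038, 0.0916]
eef_rot: [0.0, 0.997, -0.073, -0.0]
contact_force: [0.0, -0.5, -2.1]
opening: 0.0181
finger_force: 58.9
t: 13.5
position: [0.5062, 0.1087, 0.1041]
eef_rot: [0.0, 0.997, -0.074, -0.0]
contact_force: [3.0, -0.3, -1.6]
opening: 0.018
finger_force: 60.2
13.5 [ 2.96645509 -0.3177489  -1.61521695]
[-0.06848585  0.08843865] [0.50616823 0.10869453 0.10412973]
tooth px 276.0 187.0 50 world [0.4545 0.0926 0.0282] tray lo/mean/hi [-0.125  0.042] [-0.117  0.065] [-0.106  0.08 ] zmax 0.048
tooth px 280.0 180.0 91 world [0.467  0.1264 0.0266] tray lo/mean/hi [-0.125  0.09 ] [-0.11  0.1 ] [-0.094  0.114] zmax 0.033
[342.  35.] 860 med [1.0353 1.6718 0.0163] lo [ 0.8976  1.6584 -0.0744] hi [1.0764 1.6846 0.2113] ang -0.2 sd [0.0069 0.0538]
[231. 126.] 111 med [0.3636 0.3284 0.0846] lo [0.3499 0.3092 0.0729] hi [0.3775 0.3715 0.0889] ang -73.4 sd [0.0046 0.0225]
[307. 141.] 72 med [0.5239 0.0983 0.1332] lo [0.517  0.0953 0.1227] hi [0.5332 0.1038 0.1422] ang 2.3 sd [0.0022 0.0049]
[286. 151.] 117 med [0.4791 0.1048 0.1102] lo [0.465  0.1014 0.0984] hi [0.4919 0.1103 0.1227] ang -8.9 sd [0.0021 0.0083]
[450. 178.] 212 med [0.8712 0.0948 0.0142] lo [0.834  0.0909 0.0044] hi [0.9105 0.1007 0.0194] ang 3.3 sd [0.0025 0.0234]
[279. 182.] 122 med [0.4612 0.1216 0.0278] lo [0.4487 0.0871 0.0205] hi [0.4803 0.1357 0.0325] ang 73.8 sd [0.0078 0.0187]
[506. 247.] 400 med [ 0.8488 -0.1599  0.0149] lo [ 0.8095 -0.1663  0.0065] hi [ 0.8872 -0.1518  0.0195] ang -6.8 sd [0.0031 0.024 ]
```

View pics/side7.png

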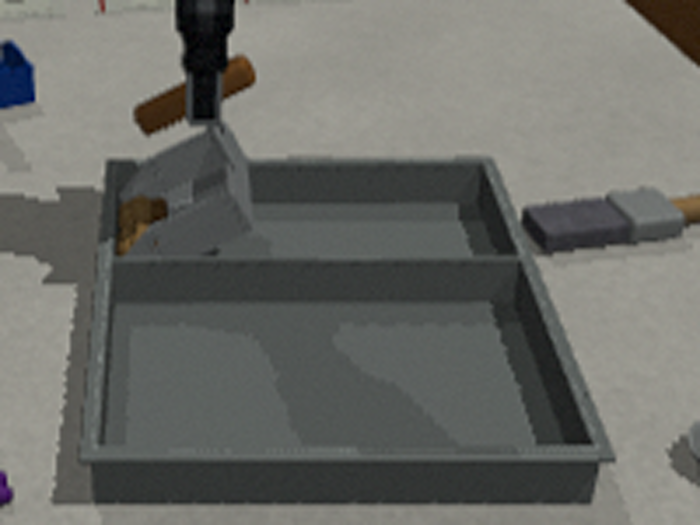

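```bash
python3 -m pendant '[0.04,0,0,0,0.1,0,0,0,0.16,0,0,0,0.22,0,0,0,0.26,0,0,0,0.28,0,0,0,0.28,0,0,0,0.28,0,0,0]'
python3 - <<'E'
from h import *
from bench import robot,cams
s=robot.get_state();print(s["t"],s["contact_force"]);print(tr(s["position"]),s["position"])
c=cams.read_camera("side")
try: teeth(c);comps(c)
except Exception as e: print(e)
cv2.imwrite("pics/side8.png",cv2.resize(c["frame"][120:270,240:440],None,fx=3.5,fy=3.5,interpolation=cv2.INTER_CUBIC)[:,:,::-1])
E
```

```text
t: 14.35
position: [0.6158, 0.0929, 0.1034]
eef_rot: [0.0, 0.997, -0.073, -0.001]
contact_force: [-0.2, -0.3, -2.4]
opening: 0.0182
finger_force: 58.7
14.35 [-0.1574727  -0.25297177 -2.39842408]
[0.04232374 0.08883492] [0.61584698 0.09289915 0.10336544]
tooth px 293.0 184.0 101 world [0.496  0.1214 0.016 ] tray lo/mean/hi [-0.096  0.091] [-0.08   0.099] [-0.063  0.113] zmax 0.023
tooth px 292.0 190.0 54 world [0.4905 0.088  0.0196] tray lo/mean/hi [-0.093  0.057] [-0.081  0.066] [-0.064  0.076] zmax 0.023
[212.  48.] 4017 med [ 0.2556  1.6713 -0.034 ] lo [-0.3253  1.6589 -0.076 ] hi [0.9359 1.6847 0.2209] ang -0.1 sd [0.0379 0.362 ]
[231. 126.] 110 med [0.3635 0.3268 0.0859] lo [0.3499 0.3082 0.0727] hi [0.3775 0.3734 0.0888] ang -74.1 sd [0.0049 0.0228]
[361. 144.] 90 med [0.6371 0.0825 0.1249] lo [0.6272 0.0799 0.1155] hi [0.6487 0.088  0.1327] ang -7.5 sd [0.0021 0.0064]
[337. 148.] 122 med [0.5888 0.0882 0.1167] lo [0.5748 0.0846 0.106 ] hi [0.6023 0.0941 0.1251] ang -7.0 sd [0.0026 0.0087]
[450. 178.] 212 med [0.8721 0.0948 0.0144] lo [0.8338 0.0903 0.004 ] hi [0.9107 0.1012 0.019 ] ang 3.3 sd [0.0027 0.0234]
[293. 186.] 145 med [0.4931 0.1163 0.0191] lo [0.48   0.0808 0.0098] hi [0.5099 0.1314 0.0225] ang 81.7 sd [0.0082 0.0188]
[505. 247.] 403 med [ 0.8489 -0.1602  0.0149] lo [ 0.809  -0.1664  0.0062] hi [ 0.8869 -0.1518  0.0196] ang -6.7 sd [0.003  0.0242]
```

View pics/side8.png

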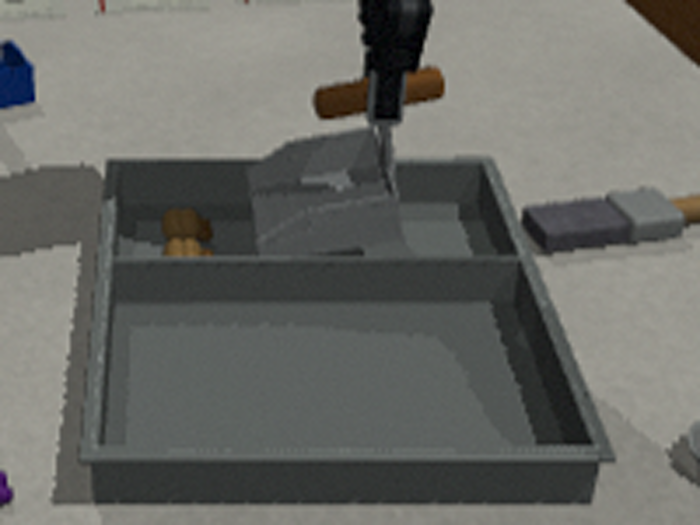

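```bash
python3 -m pendant '[0,0,-0.05,0,0,0,-0.12,0,0,0,-0.17,0,0,0,-0.17,0]'
python3 - <<'E'
from h import *
from bench import robot
s=robot.get_state();rel(s,[.56,.318,.17],-2.5)
E
```

```text
t: 14.8
position: [0.6184, 0.0935, 0.1756]
eef_rot: [-0.0, 0.997, -0.073, 0.003]
contact_force: [0.6, 0.1, -1.3]
opening: 0.018
finger_force: 58.8
tcp [0.6184 0.0935 0.1756] xang -8.38 tilt 0.32 share [-0.2265 -0.534   0.0133] spin -0.0654
```

```bash
python3 -m pendant '[-0.03,-0.08,0,-0.02,-0.08,-0.18,0,-0.04,-0.12,-0.28,0,-0.06,-0.16,-0.38,0,-0.066,-0.2,-0.47,0,-0.066,-0.225,-0.53,0,-0.066,-0.227,-0.534,0,-0.066,-0.227,-0.534,0,-0.066]'
python3 -m pendant '[0,0,0.08,0,0,0,0.16,0,0,0,0.21,0,0,0,0.235,0,0,0,0.25,0,0,0,0.265,0,0,0,0.28,0,0,0,0.28,0]'
python3 - <<'E'
from h import *
from bench import robot,cams
s=robot.get_state();print(s["q"].round(2),s["contact_force"]);rel(s,[.56,.318,.0628],-2.5)
c=cams.read_camera("side");comps(c)
E
```

```text
t: 15.6
position: [0.5574, 0.3174, 0.1708]
eef_rot: [0.001, 1.0, -0.02, -0.001]
contact_force: [0.2, -0.4, -2.3]
opening: 0.018
finger_force: 59.0
t: 16.4
position: [0.5613, 0.317, 0.0633]
eef_rot: [-0.0, 1.0, -0.022, 0.002]
contact_force: [-0.9, -4.1, 9.9]
opening: 0.0181
finger_force: 59.7
[-0.01  0.54 -0.71  1.63  0.38  1.11 -2.44] [-0.8811811  -4.06289003  9.90439345]
tcp [0.5613 0.317  0.0633] xang -2.55 tilt 0.28 share [-0.0033 -0.0023  0.0012] spin -0.0006
[343.  34.] 817 med [1.0364 1.6711 0.0269] lo [ 0.9183  1.6585 -0.0743] hi [1.0759 1.6838 0.2123] ang 62.6 sd [0.0419 0.0732]
[231. 126.] 102 med [0.3634 0.3252 0.0857] lo [0.3504 0.3077 0.0718] hi [0.3773 0.3715 0.0888] ang -74.2 sd [0.0046 0.0227]
[296. 126.] 74 med [0.5347 0.3101 0.0804] lo [0.5212 0.3066 0.0705] hi [0.5481 0.314  0.0882] ang 0.4 sd [0.0021 0.0082]
[315. 125.] 61 med [0.5854 0.3089 0.0805] lo [0.574  0.3051 0.0711] hi [0.5963 0.3142 0.0868] ang 0.1 sd [0.0027 0.0069]
[450. 178.] 211 med [0.8719 0.0945 0.0145] lo [0.8343 0.0902 0.0043] hi [0.9102 0.1007 0.0191] ang 3.0 sd [0.0026 0.0233]
[292. 186.] 142 med [0.4927 0.1166 0.0194] lo [0.4798 0.0804 0.01  ] hi [0.5103 0.1309 0.0225] ang 81.7 sd [0.0082 0.0188]
[505. 247.] 402 med [ 0.8487 -0.1602  0.0149] lo [ 0.8095 -0.1663  0.0061] hi [ 0.8872 -0.1517  0.0197] ang -6.8 sd [0.0031 0.0241]
```

Scoop is flat on the table. I'll release it and retreat.

```bash
python3 -m pendant '[0,0,0,0,0,0,0,0,0,0,0,0,0,0,0,0,0,0,0,0,0,0,0,0,0,0,0,0]' 0
python3 -m pendant '[0,0,-0.05,0,0,0,-0.13,0,0,0,-0.22,0,0,0,-0.3,0,0,0,-0.33,0,0,0,-0.33,0,0,0,-0.33,0]'
python3 - <<'E'
from h import *
from bench import robot,cams
s=robot.get_state();print(s["t"],s["contact_force"])
for n in ("scene","side"):
  c=cams.read_camera(n);comps(c)
  try: teeth(c)
  except Exception as e: print(e)
E
```

```text
t: 17.15
position: [0.5588, 0.317, 0.06]
eef_rot: [0.0, 1.0, -0.022, -0.0]
contact_force: [0.4, 0.3, -0.8]
opening: 0.0856
finger_force: 0.0
t: 17.85
position: [0.5584, 0.3165, 0.1906]
eef_rot: [0.001, 1.0, -0.022, -0.001]
contact_force: [-0.5, 0.1, -0.4]
opening: 0.0854
finger_force: 0.0
17.85 [-0.50166465  0.13320242 -0.41141869]
[382. 146.] 121 med [0.3718 0.3387 0.0846] lo [0.3602 0.3092 0.0779] hi [0.382  0.3714 0.0909] ang -37.9 sd [0.0131 0.034 ]
[406. 203.] 173 med [0.5707 0.313  0.086 ] lo [0.533  0.3072 0.0793] hi [0.6002 0.3218 0.0897] ang -1.3 sd [0.0045 0.0212]
[322. 218.] 21 med [0.5074 0.1274 0.0163] lo [0.4937 0.1213 0.0111] hi [0.5128 0.133  0.022 ] ang 14.1 sd [0.0035 0.0059]
[ 36. 368.] 15 med [ 0.6943 -0.5728  0.0096] lo [ 0.6909 -0.5746  0.0066] hi [ 0.6992 -0.5695  0.0132] ang 10.0 sd [0.0018 0.003 ]
[552. 384.] 321 med [ 0.9122  0.8655 -0.6804] lo [ 0.8913  0.8606 -0.7378] hi [ 0.9364  0.8781 -0.6036] ang 6.7 sd [0.0047 0.0143]
tooth px 322.0 217.0 78 world [0.5032 0.1261 0.0173] tray lo/mean/hi [-0.088  0.095] [-0.074  0.105] [-0.06   0.117] zmax 0.023
tooth p
[... 426 characters left out ...]
.3058 0.071 ] hi [0.5936 0.3145 0.0876] ang -0.6 sd [0.0024 0.0221]
[450. 178.] 211 med [0.8722 0.095  0.0137] lo [0.8347 0.09   0.0047] hi [0.9111 0.1012 0.0191] ang 3.5 sd [0.0026 0.0234]
[292. 186.] 145 med [0.4934 0.1166 0.0195] lo [0.4799 0.0807 0.0101] hi [0.5106 0.132  0.0226] ang 80.2 sd [0.0083 0.0185]
[505. 247.] 401 med [ 0.8489 -0.1601  0.0151] lo [ 0.8093 -0.1663  0.0059] hi [ 0.8872 -0.1511  0.0195] ang -6.7 sd [0.003  0.0241]
tooth px 293.0 184.0 99 world [0.4966 0.121  0.0162] tray lo/mean/hi [-0.094  0.091] [-0.08   0.099] [-0.063  0.113] zmax 0.023
tooth px 292.0 190.0 54 world [0.4903 0.088  0.0196] tray lo/mean/hi [-0.093  0.056] [-0.081  0.066] [-0.064  0.074] zmax 0.023
```

Everything is where it should be: the scoop handle sits at its flat height outside the tray, and both teeth are in the narrow bay.

```bash
python3 -c "
from bench import close_job
print(close_job())"
```

```text
the job is handed in; nothing more can be done
None
```

The job is handed in at about 18 s: both teeth lie in the narrow bay and the scoop is flat on the table outside the tray, released; the hand-in gave no verdict.

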